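Press a specimen carrier down and slide it under the dock's leaf spring

ROBOT

A 7-joint arm with a two-finger parallel gripper is mounted at the origin on a cart in front of the work surface, level with it; the furniture and walls round the work are solid. World frame = base frame: x ahead of the robot, y to its left, z up, the work surface at z = 0. Lengths are in m, angles in degrees, forces in N, time in s.
With the tool pointing down it reaches from about 0.4 to 0.875 m from the base axis. Payload 6.5 kg.
Tool frame: the origin (TCP) lies on the mounting face of the last link; the fingertips stand 173 mm ahead of it and the grasp point (between the pads) lies 155 mm ahead of it; z points along the fingers, y is the direction in which the jaws open and shut (so a half turn about z gives the same grasp; the last joint's range is limited). The gripper opens to 85 mm and grips with 20 to 120 N. Pads are 22 mm wide; open, the fingers measure 114 mm over their backs; the gripper's body (76 mm by 85 mm) begins 54 mm behind the grasp point. The pads swing forward as they close: fully open they stand 13 mm farther back than shut.
Start: joints at [70.52, 30.733, -0.252, 88.115, 0.149, 61.152, -4.079], TCP at [0.176, -0.626, 0.405] pointing down, gripper open.
Joint ranges: [-154.64, 154.64], [-21.42, 123.67], [-72.66, 72.17], [13.99, 137.28], [-74.86, 254.86], [10.95, 109.41], [-158.01, 158.01]. Speed limits (degrees/s): [136.94, 136.94, 180, 180, 180, 180, 180].

INTERFACE

Orientations are given as [roll, pitch, yaw] about the fixed x, y, z axes, in that order (R = Rz(yaw) Ry(pitch) Rx(roll)).
In Python, from station import ctrl gives the robot as it stands. The module is installed in compiled form; this text tells all that it offers.
- The arm moves only by the tool send_rows, never from a script. Its argument "motion" is one flat list of numbers, 7 for each row, row after row: the turn, a rotation vector about the tool's x, y, z in degrees, then the shift along the tool's x, y, z in m, then the finger opening in m, from 0 to 0.0854. A call has 1 to 12 rows; each row is the pose to reach, as a shift and turn from the pose commanded when the call began, along the tool's axes at that moment; what a row does not reach only later rows make up. A row lasts 1/12 s, in which the tool goes at most 41.7 mm and 7.16 degrees, less where a joint would pass 70% of its speed; a pose out of reach is approached as far as the arm can. A call with a gripper value outside its range is refused whole. The fingers move at their own pace and stop on an object; the grip force is fixed at half the most. Time passes only in rows, so rows that repeat a pose let the fingers close. It gives the time, the measured TCP pose, the force and the opening at its end, in the units of the state.
- ctrl.get_obs(): the state, without advancing time (a new reading comes with each control period).
- ctrl.capture(name): name is "scene" or "top"; returns a dict with "image" (384x512x3 uint8, blue, green, red), "vertical_fov" (degrees; the focal length in pixels is half the picture's height over the tangent of half this angle, whatever the lens; pixels are square), "cx", "cy" (the principal point, pixels), "R" (3x3) and "t" (3): a world point X has camera coordinates R X + t. Camera axes: x right, y down, z forward; pixel columns grow to the right and rows downward; lengths in m; the calibration is good to about 2 mm. A picture is of the moment at which its call begins. There is no depth.
- ctrl.sign_off(): hands the job in, once; it reports no verdict.
Trained networks look in the newest picture that a camera, given by its name, has taken for a name from the list of things; names that differ only in an ending like _2 or _b are one class to them, and where a whole thing is asked for, a point or a joint stands for the part that bears it (a point fixed in the world has none). Each returns a list of dicts, best first, with "p" (0 to 1); they miss things now and then, are a little off and sometimes report something else, mostly with a low value. They report only what shows in the picture. A call takes as long as a camera call. They do not tell look-alikes from the thing itself.
- ctrl.find_in(camera, thing): "centre" ([x, y, z] in m, in world coordinates, good to about 4 mm: the middle of the surface that is visible of it).
- ctrl.place_of(camera, thing): "centre" ([x, y, z] in m, in world coordinates, good to about 4 mm: a listed point, or the origin of a listed thing).
The state is a dict: "t": time; "qpos": joint angles; "joint_velocities": joint speeds; "effort": joint torques, N m; "tcp_pos": TCP position; "tcp_rot": TCP orientation; "contact_force": force on the tool from outside, world axes, zero at the start; "moment": the same for the moment, N m; "opening": finger opening in m.
Only numpy, scipy, OpenCV 4.12 (cv2) and the standard library are available. Lean on these libraries where they do the work, as an engineer would, in place of code of your own. Each camera call takes 0.05 s, during which the arm holds its last target. There are 200 camera calls.

TASK

Load the specimen carrier into the clamping dock with the fingertips only, never pinching or lifting it: press down hard on the grooved land at its rear until the sprung bed under it is all the way down, and keep it pressed while you slide it forward under the bridge and its leaf spring until it is fully home against the end stop, so that the bed springs back up behind it. Do not knock the other things on the bench about, and finish with the hand clear.

Things in the scene. Friction and masses are not known exactly. Their poses are not given: they have to be found in the camera images.
- dock: Fixed clamping dock: grey metal channel on a dark base plate, 330 x 96 mm, 67 high. Origin: on the bench under the loading bay, on the channel's centre line; x = direction to slide the carrier, z up. Along x: rear stop face at -89 mm, sprung bed -86 to 60, fixed deck 62 to 203 (top at z = 26). Channel 47 mm wide inside; side walls and rear stop 44 mm high.
- dock_bridge (a point): Middle of the underside of the bridge's cross bar, 52 mm above the bench, at x = 138 mm in the dock's frame. The bar is 20 mm long in x (128 to 148), spans the channel, top at 67 mm. With the bed up the carrier's nose stands too high and is blocked by the bar; with the bed all the way down it clears it by 4.5 mm.
- dock_stop (a point): Centre of the top edge of the end stop's face, at x = 203 mm in the dock's frame, 52 mm above the bench; the carrier's nose meets this face when fully home.
- carrier: Loose white plastic specimen carrier in the channel, 130 mm long (x), 44 wide, 20 thick, 0.11 to 0.21 kg, thin metal coupon inlaid. Origin: centre of its underside; x points to its nose, along the dock's x. Underside at z = 38.5 mm on the raised bed, 27.5 with the bed down, 26 on the deck. Fully home its origin is at x = 138 mm in the dock's frame; the bed springs up behind it once past 125.
- carrier_land (a point): Centre of the grooved land on the carrier's top, 36 mm long, where a fingertip presses: 47 mm behind the carrier's origin, 20 mm above its underside (at z = 58.5 mm at the start, 47.5 with the bed all the way down, 46 on the deck). Just ahead of it, 18 mm from this point, a cross rib 6 mm thick, 40 wide, 6.5 high to push forward against.
- bed (a joint): Sprung bed plate in the dock's loading bay: how far it is pressed down, in m, 0 = up, 0.011 = all the way down. The spring takes about 5 N to start and 13 N at the bottom. Bed, deck and leaf are slick (friction about 0.2).
- leaf (a joint): Steel leaf spring, 30 mm wide, that hangs forward and down from the bridge, its tip at x = 182 mm in the dock's frame: angle by which it is raised, in rad, 0 = free (tip 39 mm above the bench, below the carrier's top), about 0.15 = riding on top of a carrier under it. Pushes down with about 2 to 5 N.
- mini_beaker: Bystander: small clear beaker, 42 mm wide, 46 high, beside the dock. Origin: centre of its underside.
- petri_dish: Bystander: covered clear dish, 90 mm wide, 15 high, beside the dock. Origin: centre of its underside.
- dropper_bottle: Bystander: brown dropper bottle, 36 mm wide, 103 high, beside the dock's far side. Origin: centre of its underside.
- timer: Bystander: white bench timer, 20 x 68 x 60 mm, left of the dock. Origin: centre of its underside.
- tip_box: Bystander: pipette tip box with its lid, 91 x 122 x 69 mm, left of the dock. Origin: centre of its underside.
- plaster_block_2: Bystander: cast block, 60 x 55 x 40 mm, right of the dock. Origin: centre of its underside.
Not all that is in view belongs to the job. What is shaped like the carrier but yellow is not meant.

How it is judged (in metres and radians):
On the way, in this order (a step that is already met when the one before it is completed fails the run):
1. the carrier is pressed down on the bed by the fingers (bed at least 8 mm down) while it is still short of the leaf spring (origin less than 80 mm along the dock) (value of joint bed above 0.008 m and x of carrier in the frame of dock below 0.08 m and contact force between the fingers and carrier above 2 N), for 0.1 s.
2. its nose has raised the leaf spring (0.04 rad) while the bed is still held down (at least 5 mm) (value of joint leaf above 0.04 rad and value of joint bed above 0.005 m and x of carrier in the frame of dock above 0.085 m), for 0.05 s.
At the end, for the whole second after the job is handed in: The carrier lies flat (within 0.05 rad) and still on the dock's deck (underside less than 29.5 mm above the bench) under the leaf spring (raised more than 0.08 rad), its origin more than 132 mm along the dock (fully home is 138), and the bed has sprung up behind it (less than 2 mm down) (x of carrier in the frame of dock above 0.132 m and z of carrier in the frame of dock below 0.0295 m and angle between carrier's own z axis and vertical below 0.05 rad and value of joint bed below 0.002 m and value of joint leaf above 0.08 rad and linear speed of carrier below 0.01 m/s); the robot touches nothing.
It fails at once if the carrier is lifted (underside more than 55 mm above the bench, 16 mm above the raised bed) (height (world z) of carrier above 0.055 m).
It fails at once if the carrier is tipped by more than 0.3 rad (angle between carrier's own z axis and vertical above 0.3 rad).
It fails at once if a bystander is moved by more than 25 mm (distance of any of mini_beaker, petri_dish, dropper_bottle, timer, tip_box, plaster_block_2 from where it was at the start of the episode above 0.025 m).
It also fails if it takes over 42 s, if anything falls off the work surface, if the arm or the gripper's body presses on something with over 40 N, if the wrist force passes 120 N, or if a joint passes its speed limit or range.

## Working session

There is one attempt and no reset: what is moved stays moved. The work goes in short steps, Python scripts to look and compute and a tool call to move; the robot and the scene stay as the last step left them, time stands still between calls to the robot, and variables do not carry over. Pictures are saved under pics/ and viewed, about 8 in all and at most 12, crops included, and the job is handed in when it is done.

Besides the shell and the picture viewer there is one more tool, called after ">>>" as a command line: name --argument value ..., lists and objects as JSON in quotes. send_rows: Moves the arm, as the interface text tells. Its arguments: {"type":"object","properties":{"motion":{"type":"array","items":{"type":"number"}}},"required":["motion"]}

```bash
mkdir -p pics
cat > h.py <<'E'
import numpy as np, cv2
from station import ctrl
def snap(cam,name):
    d=ctrl.capture(cam); cv2.imwrite(f'pics/{name}.png',d['image']); return d
def proj(d,X):
    c=np.array(d['R'])@np.array(X)+np.array(d['t']); f=192/np.tan(np.radians(d['vertical_fov']/2))
    return f*c[0]/c[2]+d['cx'], f*c[1]/c[2]+d['cy']
def ray(d,u,v,z):
    R=np.array(d['R']);t=np.array(d['t']); f=192/np.tan(np.radians(d['vertical_fov']/2))
    o=-R.T@t; r=R.T@np.array([(u-d['cx'])/f,(v-d['cy'])/f,1]); return o+r*(z-o[2])/r[2]
E
python3 - <<'E'
from h import *
o=ctrl.get_obs(); print(o)
ims=[]
for c in ['scene','top']:
    d=snap(c,c+'1'); print(c,-np.array(d['R']).T@d['t'],d['vertical_fov'])
    for n in ['dock','dock_bridge','dock_stop','carrier','carrier_land','mini_beaker','petri_dish','dropper_bottle','timer','tip_box','plaster_block_2']:
        print(n,[(np.round(r['centre'],3).tolist(),round(r['p'],2),np.round(proj(d,r['centre'])).tolist()) for r in ctrl.place_of(c,n)[:3]])
E
```

```text
{'t': 0.0, 'qpos': array([70.5191958 , 30.77833076, -0.25141077, 88.16962216,  0.1508867 ,
       61.15178107, -4.07924354]), 'joint_velocities': array([ 0.02044738,  0.05759156, -0.09188591, -0.13419717, -0.01805794,
        0.09275364, -0.03624533]), 'effort': array([-9.50270878e-04, -5.83417618e+01,  1.04872473e+00, -2.59099585e+01,
        1.24652556e-02,  9.55411582e-03,  2.10394739e-05]), 'tcp_pos': array([ 0.17564413, -0.62548483,  0.40381121]), 'tcp_rot': array([-1.79901081e+02,  1.04473348e-02,  1.56905983e+01]), 'contact_force': array([-0.97844325, -0.30140459,  0.14404302]), 'moment': array([0.0054599 , 0.00044991, 0.01948231]), 'opening': 0.08541814315867939}
scene [-0.43153795  0.69020449  0.64220479] 44.18334463840582
dock [([0.527, -0.027, -0.003], 0.66, [255.0, 210.0])]
dock_bridge [([0.509, 0.114, 0.052], 0.59, [216.0, 209.0]), ([0.572, -0.367, -0.001], 0.19, [329.0, 175.0])]
dock_stop [([0.507, 0.174, 0.048], 0.9, [197.0, 217.0])]
carrier [([0.322, 0.224, 0.001], 0.98, [220.0, 274.0]), ([0.527, -0.017, 0.04], 0.9, [252.0, 197.0]), ([0.624, -0.227, 0.002], 0.68, [286
[... 871 characters left out ...]
.178, 0.053], 0.62, [188.0, 202.0])]
carrier [([0.521, -0.018, 0.04], 0.86, [250.0, 194.0]), ([0.321, 0.225, -0.004], 0.78, [178.0, 261.0]), ([0.408, -0.077, -0.001], 0.65, [269.0, 229.0])]
carrier_land [([0.536, -0.064, 0.056], 0.85, [264.0, 188.0]), ([0.58, -0.218, 0.02], 0.85, [309.0, 175.0]), ([0.353, 0.188, 0.02], 0.59, [188.0, 250.0])]
mini_beaker [([0.404, 0.117, -0.0], 0.7, [210.0, 234.0])]
petri_dish [([0.407, -0.077, -0.001], 0.95, [269.0, 230.0])]
dropper_bottle [([0.639, 0.041, -0.001], 0.67, [231.0, 164.0])]
timer [([0.362, 0.351, -0.0], 0.58, [138.0, 251.0])]
tip_box [([0.551, 0.313, 0.001], 0.92, [151.0, 193.0])]
plaster_block_2 [([0.574, -0.373, 0.001], 0.91, [354.0, 176.0])]
```

View pics/scene1.png

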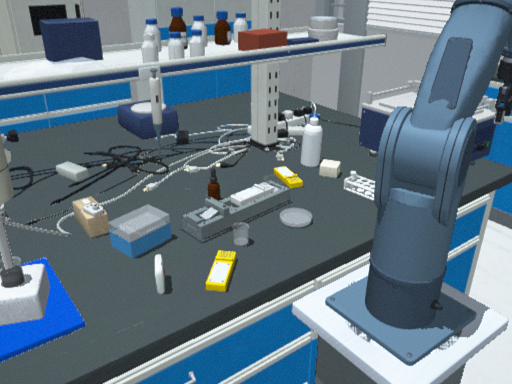

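View pics/top1.png

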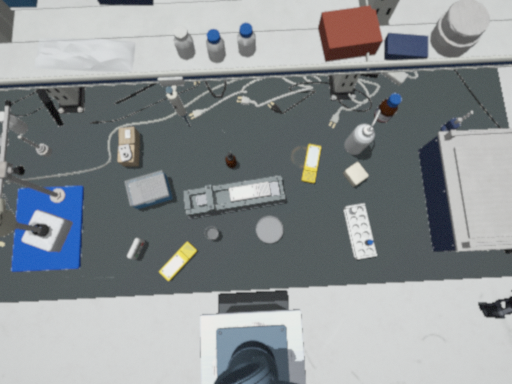

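Scene view: dock at about (235,205) with the white carrier in it; top view: dock from (185,202) to (284,190), carrier at (250,193). The yellow look-alikes are at (178,261) and (312,163). Next I check the axis on an enlarged crop.

Run:
```python
from h import *
d=snap('top','top2'); im=d['image'][165:230,175:295]; s=6
im=cv2.resize(im,None,fx=s,fy=s,interpolation=cv2.INTER_CUBIC)
o=np.array([.525,-.026]); a=np.radians(97); ex=np.array([np.cos(a),np.sin(a)]); ey=np.array([-ex[1],ex[0]])
def P(x,y,z): 
    u=proj(d,[*(o+x*ex+y*ey),z]); return tuple(int(round(k)) for k in ((u[0]-175+.5)*s,(u[1]-165+.5)*s))
for y in (-.0235,.0235): cv2.line(im,P(-.089,y,.044),P(.203,y,.044),(0,0,255),1)
for x in (.128,.148): cv2.line(im,P(x,-.0235,.067),P(x,.0235,.067),(0,255,0),1)
cv2.circle(im,P(.203,0,.052),4,(255,0,0),-1)
for x in (-.056,-.038,-.020): cv2.line(im,P(x,-.02,.0585),P(x,.02,.0585),(255,0,255),1)
cv2.line(im,P(.074,-.02,.0585),P(.074,.02,.0585),(255,0,255),1)
cv2.imwrite('pics/crop.png',im)
```

```text
(no output)
```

View pics/crop.png

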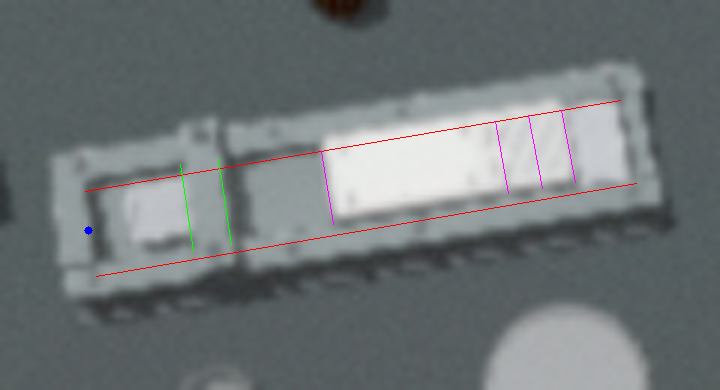

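The crop shows the carrier from u≈325 to 575, and the overlay lines fall about 4–6 mm low (towards -x), with the yaw about 1° too large. I'll fit the dock and carrier outlines numerically.

Run:
```python
from h import *
from scipy.optimize import minimize
d=snap('top','top3'); g=cv2.cvtColor(d['image'],cv2.COLOR_BGR2GRAY)
hsv=cv2.cvtColor(d['image'],cv2.COLOR_BGR2HSV)
# carrier rectangle, upscaled threshold
x0,y0,s=222,172,8
c=cv2.resize(g[y0:215,x0:290],None,fx=s,fy=s,interpolation=cv2.INTER_CUBIC)
for th in (195,210):
    m=(c>th).astype(np.uint8); cs,_=cv2.findContours(m,0,2); k=max(cs,key=cv2.contourArea)
    box=cv2.boxPoints(cv2.minAreaRect(k)); uv=(box+.5)/s-.5+[x0,y0]
    W=np.array([ray(d,*p,.0585)[:2] for p in uv]); print(th,W.round(4).tolist(),[np.linalg.norm(W[i]-W[i-1]).round(4) for i in range(4)],W.mean(0))
# template: mean brightness gradient: dock rim (wall tops) bright, fit by outer/inner contrast
G=cv2.GaussianBlur(g.astype(np.float32),(0,0),.6)
f=192/np.tan(np.radians(d['vertical_fov']/2))
R=np.array(d['R']);t=np.array(d['t'])
def samp(p,xs,ys,z):
    a=p[2]; ex=np.array([np.cos(a),np.sin(a)]); ey=np.array([-ex[1],ex[0]])
    X,Y=np.meshgrid(xs,ys); w=p[:2]+X.ravel()[:,None]*ex+Y.ravel()[:,None]*ey
    cc=np.c_[w,np.full(len(w),z)]@R.T+t; uv=f*cc[:,:2]/cc[:,2:]+[d['cx'],d['cy']]
    return cv2.remap(G,uv[:,0].astype(np.float32)[:,None],uv[:,1].astype(np.float32)[:,None],1).mean()
L=np.linspace(-.08,.2,60)
def cost(p):
    # carrier bright inside vs just outside (sides); end pocket and stop
    q=np.linspace(-.05,.06,40)
    e=p[3]
    side=sum(samp(p,q+e,[sg*.019],.0585)-samp(p,q+e,[sg*.025],.0585) for sg in(-1,1))
    ends=samp(p,[e-.062],np.linspace(-.018,.018,15),.0585)-samp(p,[e-.069],np.linspace(-.018,.018,15),.0585)+samp(p,[e+.062],np.linspace(-.018,.018,15),.0585)-samp(p,[e+.069],np.linspace(-.018,.018,15),.0585)
    return -(side+ends)
for st in ([.528,-.026,np.radians(96),.009],[.53,-.024,np.radians(97),.007]):
    r=minimize(cost,st,method='Nelder-Mead',options=dict(initial_simplex=np.array([st]+[np.array(st)+np.eye(4)[i]*[.004,.004,.02,.004][i] for i in range(4)])))
    p=r.x; c0=p[:2]+p[3]*np.array([np.cos(p[2]),np.sin(p[2])]); print('carrier centre',c0,np.degrees(p[2]),r.fun)
```

```text
195 [[0.5431, 0.049], [0.5572, -0.0796], [0.5143, -0.0836], [0.5005, 0.044]] [np.float64(0.043), np.float64(0.1293), np.float64(0.0431), np.float64(0.1283)] [ 0.52876128 -0.01756597]
210 [[0.5417, 0.0474], [0.5552, -0.0776], [0.515, -0.0813], [0.5017, 0.0428]] [np.float64(0.0403), np.float64(0.1257), np.float64(0.0404), np.float64(0.1248)] [ 0.52838602 -0.0171933 ]
carrier centre [ 0.52859309 -0.01710229] 96.50821052060581 -174.17294311523438
carrier centre [ 0.52873608 -0.01700812] 96.48383654886106 -174.06138610839844
```

>>> send_rows --motion '[0,0,9.4,0.496,-0.441,0,0,0,0,9.4,0.496,-0.441,0,0,0,0,9.4,0.496,-0.441,0,0,0,0,9.4,0.496,-0.441,0,0,0,0,9.4,0.496,-0.441,0,0,0,0,9.4,0.496,-0.441,0,0,0,0,9.4,0.496,-0.441,0,0,0,0,9.4,0.496,-0.441,0,0,0,0,9.4,0.496,-0.441,0,0,0,0,9.4,0.496,-0.441,0,0,0,0,9.4,0.496,-0.441,0,0,0,0,9.4,0.496,-0.441,0,0]'

```text
t: 2.3
tcp_pos: [0.4464, -0.2031, 0.4051]
tcp_rot: [180.0, -0.0, 6.3]
contact_force: [0.9, -0.2, 0.2]
opening: 0.0002
```

>>> send_rows --motion '[0,0,0,0.102,-0.126,0,0,0,0,0,0.102,-0.126,0,0,0,0,0,0.102,-0.126,0,0,0,0,0,0.102,-0.126,0,0,0,0,0,0.102,-0.126,0.13,0,0,0,0,0.102,-0.126,0.13,0,0,0,0,0.102,-0.126,0.13,0,0,0,0,0.102,-0.126,0.13,0,0,0,0,0.102,-0.126,0.13,0,0,0,0,0.102,-0.126,0.13,0]'

```text
t: 3.13
tcp_pos: [0.5341, -0.0686, 0.2763]
tcp_rot: [180.0, -0.1, 6.3]
contact_force: [0.5, -0.3, 0.8]
opening: -0.0001
```

Run:
```python
from h import *
o=ctrl.get_obs(); print(o['t'],o['tcp_pos'],o['tcp_rot'],o['contact_force'])
ims=[]
for c,(u,v),z in (('scene',(262,185),.0585),('top',(264,188),0)):
    d=snap(c,c+'4'); im=d['image'][v-45:v+45,u-60:u+60].copy(); im=cv2.resize(im,None,fx=5,fy=5,interpolation=cv2.INTER_CUBIC)
    tip=o['tcp_pos']-[0,0,.173]
    for X,col in ((tip,(0,0,255)),([.5335,-.064,.0585],(255,0,255))):
        p=proj(d,X); cv2.circle(im,(int((p[0]-u+60.5)*5),int((p[1]-v+45.5)*5)),4,col,-1)
    ims.append(im[:300] if 0 else im)
im=np.vstack(ims); cv2.imwrite('pics/near.png',cv2.resize(im,None,fx=.66,fy=.66))
```

```text
3.1333 [ 0.53406627 -0.06858649  0.27625793] [ 1.79983124e+02 -9.54636143e-02  6.27411249e+00] [ 0.52225051 -0.2803134   0.81380086]
```

View pics/near.png

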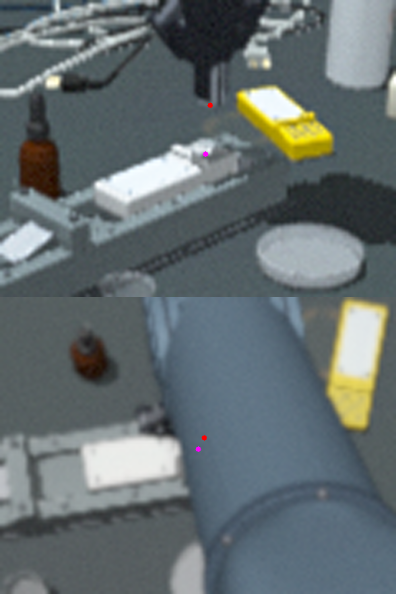

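The finger stands over the land (scene crop: tip at (210,100), land at (205,153)). Descending now.

>>> send_rows --motion '[0,0,0,0,0,0.02,0,0,0,0,0,0,0.036,0,0,0,0,0,0,0.04,0,0,0,0,0,0,0.042,0,0,0,0,0,0,0.044,0,0,0,0,0,0,0.046,0,0,0,0,0,0,0.048,0,0,0,0,0,0,0.048,0]'

```text
t: 3.9
tcp_pos: [0.534, -0.0686, 0.2275]
tcp_rot: [180.0, -0.1, 6.3]
contact_force: [0.2, -0.8, 5.2]
opening: 0.0003
```

>>> send_rows --motion '[0,0,0,0,0,0.002,0,0,0,0,0,0,0.004,0,0,0,0,0,0,0.006,0,0,0,0,0,0,0.008,0,0,0,0,0,0,0.009,0,0,0,0,0,0,0.009,0]'

```text
t: 4.4
tcp_pos: [0.5342, -0.0685, 0.2206]
tcp_rot: [179.9, -0.1, 6.3]
contact_force: [-7.0, 0.2, 30.0]
opening: -0.0
```

>>> send_rows --motion '[0,0,0,0,-0.002,0,0,0,0,0,0,-0.005,0,0,0,0,0,0,-0.009,0,0,0,0,0,0,-0.013,0,0,0,0,0,0,-0.017,0,0,0,0,0,0,-0.021,0,0,0,0,0,0,-0.025,0,0,0,0,0,0,-0.029,0,0,0,0,0,0,-0.033,0,0,0,0,0,0,-0.037,0,0,0,0,0,0,-0.04,0,0,0,0,0,0,-0.04,0,0]'

```text
t: 5.4
tcp_pos: [0.5309, -0.0317, 0.2208]
tcp_rot: [179.7, -0.3, 6.1]
contact_force: [-2.7, -8.5, 26.9]
opening: 0.0001
```

Run:
```python
from h import *
d=snap('scene','s5'); im=d['image'][140:240,180:310]; cv2.imwrite('pics/s5c.png',cv2.resize(im,None,fx=5,fy=5,interpolation=cv2.INTER_CUBIC))
print([(r['centre'],r['p']) for r in ctrl.place_of('scene','carrier')])
```

```text
[([0.6239, -0.2278, 0.0001], 0.77), ([0.3199, 0.2239, 0.0031], 0.61)]
```

View pics/s5c.png

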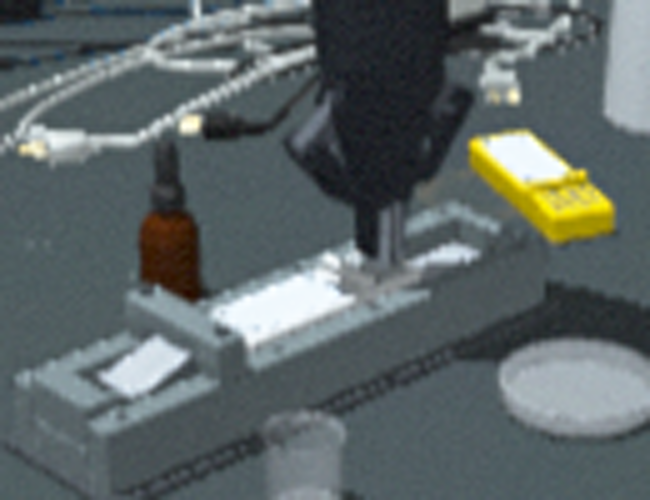

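Bed is down and the carrier has slid with the finger, its nose now near the bridge (crop (220,325)). Continuing.

>>> send_rows --motion '[0,0,0,0,-0.004,0,0,0,0,0,0,-0.008,0,0,0,0,0,0,-0.012,0,0,0,0,0,0,-0.016,0,0,0,0,0,0,-0.02,0,0,0,0,0,0,-0.024,0,0,0,0,0,0,-0.028,0.0005,0,0,0,0,0,-0.032,0.0005,0,0,0,0,0,-0.036,0.0005,0,0,0,0,0,-0.04,0.001,0,0,0,0,0,-0.044,0.001,0,0,0,0,0,-0.044,0.001,0]'

```text
t: 6.5
tcp_pos: [0.5262, 0.0106, 0.2205]
tcp_rot: [179.6, -0.3, 6.1]
contact_force: [-5.1, -13.7, 37.3]
opening: -0.0001
```

>>> send_rows --motion '[0,0,0,0,-0.004,0,0,0,0,0,0,-0.008,0,0,0,0,0,0,-0.012,0,0,0,0,0,0,-0.016,0,0,0,0,0,0,-0.02,0,0,0,0,0,0,-0.024,0,0,0,0,0,0,-0.028,0,0,0,0,0,0,-0.03,0,0,0,0,0,0,-0.03,0,0]'

```text
t: 7.25
tcp_pos: [0.5231, 0.0389, 0.2204]
tcp_rot: [179.5, -0.2, 6.0]
contact_force: [-3.7, -17.9, 36.9]
opening: 0.0
```

Run:
```python
from h import *
d=snap('scene','s6'); im=d['image'][140:240,180:310]; cv2.imwrite('pics/s6c.png',cv2.resize(im,None,fx=5,fy=5,interpolation=cv2.INTER_CUBIC))
```

```text
(no output)
```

View pics/s6c.png

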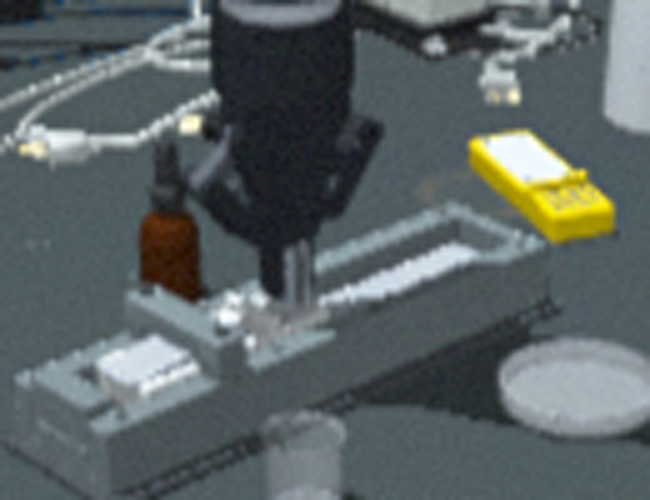

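Nose is under the leaf (crop (145,380)), finger behind the rib; last ~25 mm.

>>> send_rows --motion '[0,0,0,0,-0.004,0,0,0,0,0,0,-0.008,0,0,0,0,0,0,-0.012,0,0,0,0,0,0,-0.016,0,0,0,0,0,0,-0.02,0,0,0,0,0,0,-0.022,0,0,0,0,0,0,-0.022,0,0]'

```text
t: 7.88
tcp_pos: [0.5204, 0.0627, 0.2194]
tcp_rot: [179.6, -0.2, 6.1]
contact_force: [-2.5, -13.3, 27.0]
opening: 0.0002
```

>>> send_rows --motion '[0,0,0,0,-0.002,0,0,0,0,0,0,-0.004,0,0,0,0,0,0,-0.005,0,0,0,0,0,0,-0.005,0,0]'

```text
t: 8.22
tcp_pos: [0.5201, 0.0661, 0.2194]
tcp_rot: [179.5, -0.2, 6.0]
contact_force: [-0.9, -16.9, 26.5]
opening: 0.0002
```

>>> send_rows --motion '[0,0,0,0,-0.002,0,0,0,0,0,0,-0.004,0,0,0,0,0,0,-0.006,0,0,0,0,0,0,-0.006,0,0]'

```text
t: 8.55
tcp_pos: [0.5198, 0.0726, 0.2194]
tcp_rot: [179.6, -0.3, 6.0]
contact_force: [1.0, -16.3, 24.9]
opening: -0.0
```

>>> send_rows --motion '[0,0,0,0,-0.002,0,0,0,0,0,0,-0.004,0,0,0,0,0,0,-0.004,0,0]'

```text
t: 8.8
tcp_pos: [0.5195, 0.077, 0.2194]
tcp_rot: [179.6, -0.3, 6.0]
contact_force: [1.1, -15.0, 23.8]
opening: 0.0002
```

Run:
```python
from h import *
d=snap('scene','s7'); im=d['image'][170:240,180:280]; cv2.imwrite('pics/s7c.png',cv2.resize(im,None,fx=7,fy=7,interpolation=cv2.INTER_CUBIC))
```

```text
(no output)
```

View pics/s7c.png

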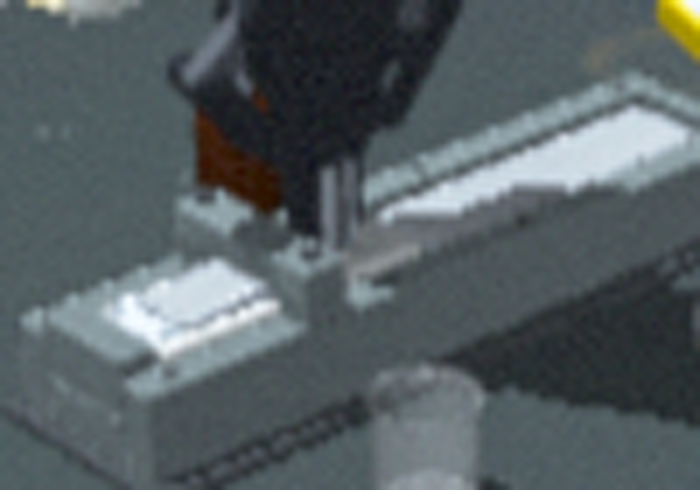

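Nose is close to the end stop (crop nose at (110,310)–(160,355)) with a small gap left, and the force hasn't risen yet; a little more.

>>> send_rows --motion '[0,0,0,0,-0.002,0,0,0,0,0,0,-0.004,0,0,0,0,0,0,-0.004,0,0]'

```text
t: 9.1
tcp_pos: [0.5194, 0.0787, 0.2194]
tcp_rot: [179.5, -0.3, 5.9]
contact_force: [2.7, -21.1, 23.9]
opening: -0.0
```

Force is up to 21 N while the tool advanced only 1.7 of 4 mm, which looks like the stop. One more nudge to confirm.

>>> send_rows --motion '[0,0,0,0,-0.002,0,0,0,0,0,0,-0.003,0,0,0,0,0,0,-0.003,0,0]'

```text
t: 9.35
tcp_pos: [0.5194, 0.0793, 0.2194]
tcp_rot: [179.3, -0.2, 5.8]
contact_force: [2.5, -27.4, 24.9]
opening: 0.0003
```

>>> send_rows --motion '[0,0,0,0,0.003,-0.001,0,0,0,0,0,0.005,-0.002,0,0,0,0,0,0.006,-0.004,0,0,0,0,0,0.007,-0.008,0,0,0,0,0,0.008,-0.02,0,0,0,0,0,0.008,-0.05,0,0,0,0,0,0.008,-0.09,0,0,0,0,0,0.008,-0.13,0,0,0,0,0,0.008,-0.15,0,0,0,0,0,0.008,-0.15,0]'

```text
t: 10.18
tcp_pos: [0.5184, 0.0812, 0.3719]
tcp_rot: [-180.0, -0.5, 6.3]
contact_force: [0.8, 0.2, 0.1]
opening: 0.0002
```

>>> send_rows --motion '[0,0,0,-0.02,0.15,0,0,0,0,0,-0.04,0.3,0,0,0,0,0,-0.04,0.3,0,0,0,0,0,-0.04,0.3,0,0,0,0,0,-0.04,0.3,0,0,0,0,0,-0.04,0.3,0,0,0,0,0,-0.04,0.3,0,0,0,0,0,-0.04,0.3,0,0]'

```text
t: 10.85
tcp_pos: [0.508, -0.2293, 0.366]
tcp_rot: [179.8, 0.1, 5.8]
contact_force: [-0.2, -1.5, 0.2]
opening: -0.0003
```

Run:
```python
from h import *
im=[]
for c,(u,v) in (('scene',(230,200)),('top',(235,195))):
    d=snap(c,c+'8'); im.append(cv2.resize(d['image'][v-35:v+40,u-60:u+60],None,fx=6,fy=6,interpolation=cv2.INTER_CUBIC)[:450])
    for n in ('carrier','carrier_land','dock_stop'): print(c,n,[(np.round(r['centre'],3).tolist(),round(r['p'],2)) for r in ctrl.place_of(c,n)])
cv2.imwrite('pics/fin.png',cv2.resize(np.vstack(im),None,fx=.66,fy=.66)); print(ctrl.get_obs()['contact_force'])
```

```text
scene carrier [([0.317, 0.224, 0.002], 0.87), ([0.515, 0.109, 0.026], 0.76), ([0.626, -0.229, 0.001], 0.74)]
scene carrier_land [([0.353, 0.188, 0.023], 0.96), ([0.575, -0.214, 0.022], 0.89), ([0.519, 0.064, 0.05], 0.46)]
scene dock_stop [([0.506, 0.175, 0.052], 0.85)]
top carrier [([0.511, 0.11, 0.027], 0.74), ([0.62, -0.231, 0.002], 0.66), ([0.322, 0.223, -0.005], 0.61)]
top carrier_land [([0.522, 0.065, 0.044], 0.8), ([0.579, -0.218, 0.018], 0.66), ([0.354, 0.187, 0.017], 0.58)]
top dock_stop [([0.502, 0.176, 0.058], 0.73)]
[-0.04782617 -0.20015853 -0.98157045]
```

View pics/fin.png

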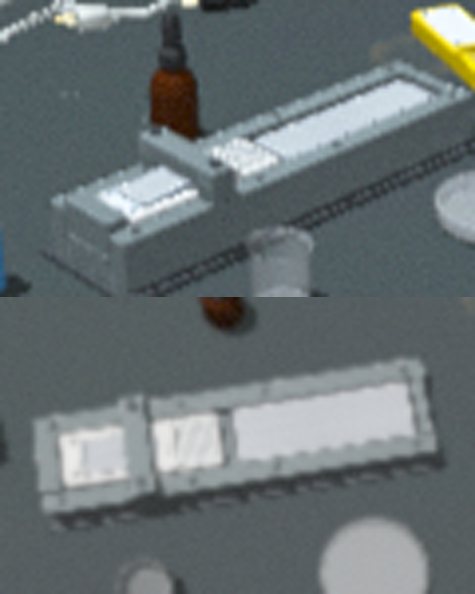

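The carrier looks home under the leaf and the bed is up (top crop: nose at u≈58, tail at ≈225, bed front at ≈235). I'll do one numeric check of the edges.

Run:
```python
from h import *
d=ctrl.capture('top'); g=cv2.cvtColor(d['image'],cv2.COLOR_BGR2GRAY).astype(np.float32)
old=cv2.cvtColor(cv2.imread('pics/top3.png'),cv2.COLOR_BGR2GRAY).astype(np.float32)
a=np.radians(96.4); ex=np.array([np.cos(a),np.sin(a)]); ey=np.array([-ex[1],ex[0]]); o=np.array([.5287,-.0173])-.009*ex
def prof(G,x,z):
    uv=np.array([proj(d,[*(o+x*ex+y*ey),z]) for y in np.linspace(-.015,.015,9)],np.float32)
    return cv2.remap(G,uv[:,:1],uv[:,1:],1).mean()
for x in [*range(-100,-76,2),*range(40,96,2),*range(186,222,2)]: print(x,round(prof(g,x/1e3,.046)),round(prof(old,x/1e3,.046)),end=' | ')
```

```text
-100 107 106 | -98 131 131 | -96 146 146 | -94 150 150 | -92 146 145 | -90 137 136 | -88 138 137 | -86 157 155 | -84 182 182 | -82 195 195 | -80 201 200 | -78 202 201 | 40 205 233 | 42 205 233 | 44 205 233 | 46 206 234 | 48 206 233 | 50 206 233 | 52 206 233 | 54 204 233 | 56 197 233 | 58 179 232 | 60 155 230 | 62 146 226 | 64 142 225 | 66 139 228 | 68 137 227 | 70 148 223 | 72 176 207 | 74 201 185 | 76 210 165 | 78 213 154 | 80 214 150 | 82 214 150 | 84 214 150 | 86 213 151 | 88 213 151 | 90 212 151 | 92 214 151 | 94 214 151 | 186 214 154 | 188 220 150 | 190 221 147 | 192 226 139 | 194 228 123 | 196 227 103 | 198 216 87 | 200 190 84 | 202 160 98 | 204 146 123 | 206 147 143 | 208 152 150 | 210 154 154 | 212 154 155 | 214 155 155 | 216 154 154 | 218 150 150 | 220 137 137 |
```

```bash
python3 -c "
from station import ctrl
o=ctrl.get_obs();print(o['t'],o['contact_force']);print(ctrl.sign_off())"
```

```text
11.3 [ 0.69527952 -0.11880981  0.37508408]
the job is handed in; nothing more can be done
None
```

The carrier is loaded: I pressed its land with the closed fingertips, kept it pressed and slid it under the bridge and leaf to the end stop. I then eased off the push, lifted straight up and handed it in at 11.3 s with the hand clear; the sign-off reports no verdict.

- **Pressing:** with about 30 N on the land the fingertips stopped at z ≈ 47.6 mm, against 47.5 mm for the bed all the way down. I held about 24–37 N during the slide.
- **End stop:** the push force rose from about 15 N to 27 N, and the last 3 mm commanded moved the tool only 0.6 mm.
- **Position afterwards:** edges in the top picture put the carrier's origin at about 137.5 mm (fully home is 138), with no gap showing at the stop. The networks' estimates put it at about 136 mm, within their 4 mm accuracy.
- **Bed and bystanders:** the bed looks up behind the carrier, and the dropper bottle, beaker and dish in the final view look unmoved. I had no joint readings for the bed or leaf, and did not re-measure the other bystanders.
- **Disagreements:** at the start the networks placed the carrier about 5 mm off sideways from the picture outline, so I used the outline. The fingertip also needed about 8 mm more travel than I had planned before the carrier met the stop.

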